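Run a twin engine control through its gear detent to full throttle

TASK

The twin-engine boat control screwed to the bench is being rigged and its green (starboard) lever is wanted at full throttle. With the fingertips, push the green lever ahead out of neutral until it clicks into the in-gear detent, let it sit there for a full second as you would on a boat, then push it on past the detent until it stands against its full-throttle stop, without forcing it, and leave it there. Only push it, do not take the grip between the fingers, and leave the red lever and the loose things on the bench as they are.

Things in the scene. Friction and masses are not known exactly. Their poses are not given: they have to be found in the camera images.
- control: Twin-engine boat control on a plywood stand (240 x 200 mm, 60 high) fixed to the bench; its black head is 88 mm wide, top at 157 mm. Origin: centre of the stand's underside; x axis level, pointing AHEAD, the way the levers are pushed; y to port. Low aluminium angles reach 122 mm to each side. Green lever at y = -58 mm (starboard), red at +58 mm (port).
- green_lever (a joint): Lever angle, rad, grows ahead. 0 = neutral, upright (play 0.05). Lobe at 0.13: about 6 N at the grip, then a jump to 0.2. Weak lobe at 0.38 (4 N), behind it the in-gear detent: rests from 0.43 to 0.55, centre 0.50. Lobe at 0.62: 8 N, felt from 0.55, then a jump to about 0.69. Beyond, light (2 N) throttle range, stays where left, to the firm stop at 1.10. Range -0.9 (astern) to 1.10.
- green_grip (a point): Centre of the green grip: a round bar 28 mm in diameter, 48 mm long, axis parallel to the control's y, across the top of the lever, 150 mm from the pivot. Below it the lever is a 13 mm round steel bar. The point turns with the lever: z from pivot to grip along the lever, x ahead, square to the lever.
- green_pivot (a point): Point on the green lever's hinge axis (parallel to the control's y), in the lever's middle plane, 115 mm above the bench; it does not move. At lever angle q the grip centre is 150 sin q mm ahead of and 150 cos q mm above it.
- red_grip (a point): Centre of the red grip, same shape and size as the green one, on the red lever, which works in the same way on the port side. To be left alone.
- red_lever (a joint): Angle of the red lever in rad, same meaning. It stands somewhere in its throttle range (0.72 to 1.0) and stays there.
- twine: Loose: wooden spool of brown twine standing upright, 60 mm in diameter, 105 mm high, origin under its centre. Leave alone.
- tin: Loose: pale grease tin with a blue band standing upright, 72 mm in diameter, 75 mm high, origin under its centre. Leave alone.
- shackle: Loose: steel bow shackle lying flat, about 75 by 70 mm, 20 mm high, origin under its middle. Leave alone.
- wrench: Loose: steel spanner lying flat, 190 mm long along its x, 38 mm wide, 8 mm thick, origin under its middle. Leave alone.

How it is judged:
By the outcome, as a careful person would: the job done as asked, in the order asked, and still so for the second after the job is handed in, with the robot touching nothing.
It also fails if it takes over 54 s, if anything falls off the work surface, if the arm or the gripper's body presses on something with over 40 N, if the wrist force passes 120 N, or if a joint passes its speed limit or range.

ROBOT

A 6-joint arm with a two-finger parallel gripper is mounted at the origin on the work surface. World frame = base frame: x ahead of the robot, y to its left, z up, the work surface at z = 0. Lengths are in mm, angles in rad, forces in N, time in s.
With the tool pointing down it reaches from about 250 to 775 mm from the base axis. Payload 8.9 kg.
Tool frame: the origin (TCP) lies at the very end of the fingers, on their centre line; the grasp point (between the pads) lies ctrl.tcp_to_grasp behind it (ctrl.tcp_to_grasp is the distance from the TCP to the grasp point, in mm); z points along the fingers, y is the direction in which the jaws open and shut (so a half turn about z gives the same grasp; the last joint's range is limited). The gripper opens to 85 mm and grips with 20 to 120 N. Pads are 22 mm wide; open, the fingers measure 114 mm over their backs; the gripper's body (76 mm by 85 mm) begins 54 mm behind the grasp point. The pads swing forward as they close: fully open they stand 13 mm farther back than shut.
Start: joints at [0.969, 0.291, -0.153, 1.127, 0, 1.431], TCP at [234.383, 469.775, 231.305] pointing down, gripper open.
Joint ranges: [-2.52, 2.52], [-0.91, 1.74], [-1.3, 1.37], [-1.96, 2.02], [-1.52, 1.47], [-3.14, 3.14]. Speed limits (rad/s): [2.22, 2.22, 2.79, 3.14, 3.14, 3.14].

INTERFACE

Orientations are given as a unit quaternion [x, y, z, w].
In Python, from bench import ctrl gives the robot as it stands. The module is installed in compiled form; this text tells all that it offers.
- The arm moves only by the tool drive_tool, never from a script. Its argument "deltas" is a list of rows, each an object with "fingers": the opening, from -1 (shut) to 1 (fully open); "xyz": the shift along the tool's x, y, z as a fraction of full scale, a list of three; "spin": the turn about the tool's z as a fraction of full scale. In form: [{"fingers": fingers, "xyz": [dx, dy, dz], "spin": spin}, ...]. A call has 1 to 20 rows; each row is the pose to reach, as a shift and turn from the pose commanded when the call began, along the tool's axes at that moment; what a row does not reach only later rows make up. Full scale, the value 1, is 500 mm for a shift and 60 degrees for a turn. A row lasts 1/10 s, in which the tool goes at most 50 mm and 8.59 degrees, less where a joint would pass 70% of its speed; a pose out of reach is approached as far as the arm can. A call with a number of a shift or a turn outside -1 to 1 is refused whole. A call with a gripper value outside its range is refused whole. The fingers move at their own pace and stop on an object; "force" is the grip in N (left out, the last holds). Time passes only in rows, so rows that repeat a pose let the fingers close. It gives the time, the measured TCP pose, the force and the opening at its end, in the units of the state.
- ctrl.get_state(): the state, without advancing time (a new reading comes with each control period).
- ctrl.read_camera(name): name is "scene" or "top"; returns the picture (384x512x3 uint8, blue, green, red); there is no depth.
- ctrl.camera_info(name): a dict with "vfov" (degrees; the focal length in pixels is half the picture's height over the tangent of half this angle, whatever the lens; pixels are square), "cx", "cy" (the principal point, pixels), "D" ([k1, k2, p1, p2, k3] as OpenCV has them; the pictures are not rectified), "rvec" (rotation vector, rad) and "tvec" (3), from world to camera coordinates, as OpenCV has them. Camera axes: x right, y down, z forward; pixel columns grow to the right and rows downward; lengths in mm; the calibration is good to about 2 mm. A picture is of the moment at which its call begins. camera_info takes no time and is no camera call.
- ctrl.job_done(): hands the job in, once; it reports no verdict.
The state is a dict: "t": time; "qpos": joint angles; "joint_velocities": joint speeds; "effort": joint torques, N m; "ee_pos": TCP position; "ee_rot": TCP orientation; "force": force on the tool from outside, world axes, zero at the start; "torque": the same for the moment, N m; "opening": finger opening in mm.
Only numpy, scipy, OpenCV 4.12 (cv2) and the standard library are available. Lean on these libraries where they do the work, as an engineer would, in place of code of your own. Each camera call takes 0.05 s, during which the arm holds its last target. There are 200 camera calls.

## Working session

There is one attempt and no reset: what is moved stays moved. The work goes in short steps, Python scripts to look and compute and a tool call to move; the robot and the scene stay as the last step left them, time stands still between calls to the robot, and variables do not carry over. Pictures are saved under pics/ and viewed, about 8 in all and at most 12, crops included, and the job is handed in when it is done.

Besides the shell and the picture viewer there is one more tool, called after "Request:" by a JSON object that holds its "op" and its "data". drive_tool: Moves the arm, as the interface text tells. Shift numbers are shares of 500 mm and turn numbers shares of 60 degrees, none past 1 either way. Its arguments: {"type":"object","properties":{"deltas":{"type":"array","items":{"type":"object","properties":{"fingers":{"type":"number"},"xyz":{"type":"array","items":{"type":"number"}},"spin":{"type":"number"}}}},"force":{"type":"number"}},"required":["deltas"]}

```bash
mkdir -p pics
python3 - <<'E'
from bench import ctrl
import cv2
for n in("scene","top"):
    cv2.imwrite(f"pics/{n}0.png",ctrl.read_camera(n)); print(n,ctrl.camera_info(n))
print(ctrl.get_state(),ctrl.tcp_to_grasp)
E
```

```text
scene {'vfov': 56.69592963274976, 'cx': 260.5973097307363, 'cy': 187.66927346861527, 'D': array([0.01533542, 0.        , 0.        , 0.        , 0.        ]), 'rvec': array([ 1.79487635,  1.83431446, -0.68485482]), 'tvec': array([ -41.61230885, -357.02166874, 1395.27153563])}
top {'vfov': 44.597526631800385, 'cx': 256.8184736820935, 'cy': 198.4645672745354, 'D': array([-0.08364062,  0.        ,  0.        ,  0.        ,  0.        ]), 'rvec': array([ 2.13245831, -2.15083548,  0.17879237]), 'tvec': array([  75.14493624,  609.37925851, 1296.58719319])}
{'t': 0.1, 'qpos': array([ 9.68709125e-01,  2.91204899e-01, -1.54028561e-01,  1.12672345e+00,
       -5.86079889e-06,  1.43150625e+00]), 'joint_velocities': array([ 0.00022361, -0.00165417,  0.00140402, -0.00216876,  0.00070196,
        0.00137311]), 'effort': array([ 1.56511513e-03, -5.37977207e+01,  3.31919217e+01,  9.37778328e-03,
       -2.29220059e-04, -2.75811800e-05]), 'ee_pos': array([234.1578044 , 469.45171276, 230.80795704]), 'ee_rot': array([ 2.29338994e-01,  9.73346438e-01, -5.41938022e-04, -2.07483311e-04]), 'force': array([-0.38746383,  0.56410525,  0.36849388]), 'torque': array([-0.00042492,  0.01442433,  0.00184021]), 'opening': 85.31028700734142} 18.700000000000003
```

View pics/scene0.png

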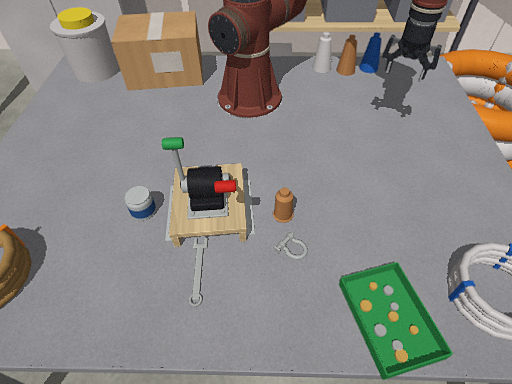

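View pics/top0.png

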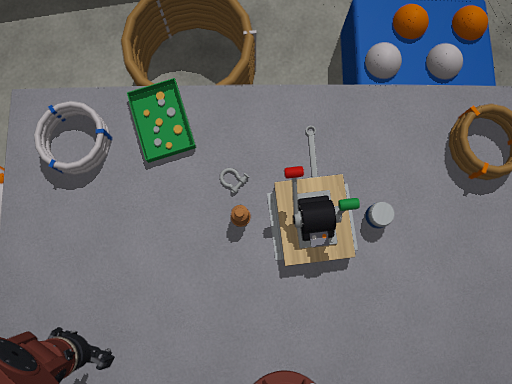

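The scene picture shows the green grip near (173,143) and the red near (225,186). In the top picture green is at (349,204), red at (293,172), and the tin at (380,214). Ahead points away from the robot. I'll enlarge crops of both.

Run:
```python
import cv2
a=cv2.imread("pics/top0.png")[155:275,255:405]; cv2.imwrite("pics/topc.png",cv2.resize(a,None,fx=5,fy=5,interpolation=2))
a=cv2.imread("pics/scene0.png")[130:250,115:265]; cv2.imwrite("pics/scenec.png",cv2.resize(a,None,fx=5,fy=5,interpolation=2))
```

```text
(no output)
```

View pics/topc.png

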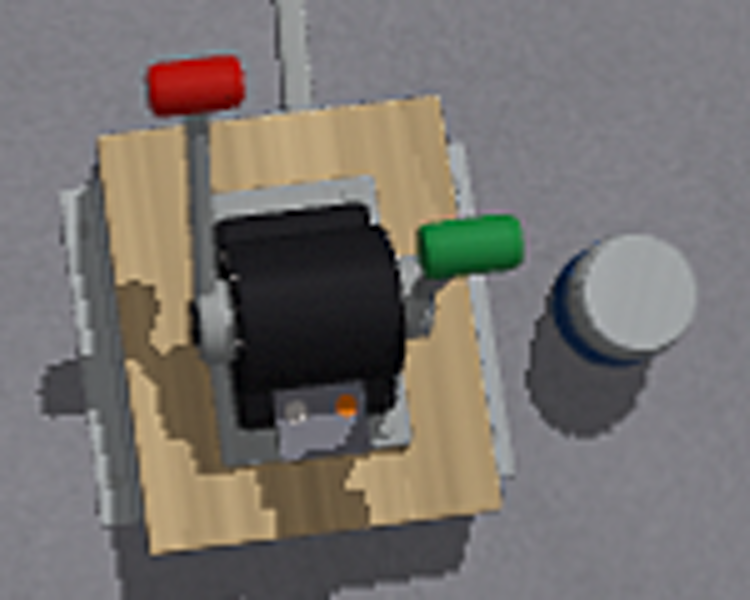

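View pics/scenec.png

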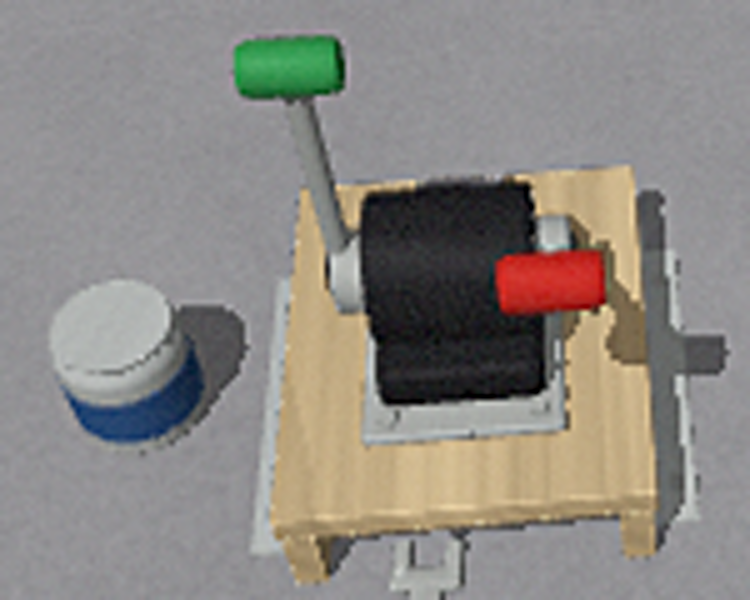

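```bash
cat > h.py <<'E'
import numpy as np, cv2
from bench import ctrl
from scipy.optimize import least_squares
def K(n):
    c=ctrl.camera_info(n); f=192/np.tan(np.radians(c["vfov"]/2))
    return c,np.array([[f,0,c["cx"]],[0,f,c["cy"]],[0,0,1]])
def proj(n,P):
    c,k=K(n); return cv2.projectPoints(np.array(P,float).reshape(-1,3),c["rvec"],c["tvec"],k,c["D"])[0][:,0]
E
python3 - <<'E'
from h import *
C=[(120,100,60),(120,-100,60),(-120,-100,60),(-120,100,60)]
px={"top":np.array([(100,135),(440,97),(500,508),(152,553),(470,246),(196,86)]),
"scene":np.array([(655,492),(275,525),(302,190),(632,167),(289,68),(550,282)])}
off={"top":(255,155),"scene":(115,130)}
obs={n:(px[n]+.5)/5-.5+off[n] for n in px}
def model(p):
    x,y,w,qg,qr=p
    L=C+[(150*np.sin(qg)+X0,-58,115+150*np.cos(qg)) for X0 in[0]]+[(150*np.sin(qr),58,115+150*np.cos(qr))]
    L=np.array(L,float); R=np.array([[np.cos(w),-np.sin(w),0],[np.sin(w),np.cos(w),0],[0,0,1]])
    return L@R.T+[x,y,0]
for use in(["top","scene"],):
  # x of pivot free along control x
  def M(p):
    P=model(p[:5]); d=np.array([np.cos(p[2]),np.sin(p[2]),0]); P[4:]+=p[5]*d; return P
  r=least_squares(lambda p:np.concatenate([(proj(n,M(p))-obs[n]).ravel() for n in use]),[500,-60,0,0,.8,0],x_scale=[10,10,.1,.1,.1,10])
  print(r.x.round(3));print(r.fun.reshape(-1,2).round(1)); P=M(r.x);print(P.round(1))
def ray(n,uv,z):
    return least_squares(lambda p:(proj(n,[p[0],p[1],z])-uv)[0],[450,-150]).x
print("tin",ray("top",(np.array([638,293])+.5)/5-.5+off["top"],75),ray("scene",(np.array([112,318])+.5)/5-.5+off["scene"],75))
print("red/gr top px z free")
E
```

```text
[ 5.50181e+02 -9.21940e+01  1.12000e-01  5.40000e-02  8.33000e-01
 -3.27400e+00]
[[-0.7 -0.5]
 [ 0.  -1. ]
 [ 0.6 -0.2]
 [-0.3 -0.3]
 [-0.1 -0.4]
 [-0.3  0. ]
 [ 0.6 -0.2]
 [-1.5 -0.8]
 [-0.4 -1.1]
 [ 0.4 -0.9]
 [ 0.  -0.6]
 [ 0.3 -0. ]]
[[ 658.3   20.5   60. ]
 [ 680.6 -178.2   60. ]
 [ 442.1 -204.9   60. ]
 [ 419.8   -6.2   60. ]
 [ 561.5 -149.3  264.8]
 [ 650.8  -22.6  215.9]]
tin [ 560.74163758 -283.50398814] [ 559.97842047 -284.24931182]
red/gr top px z free
```

Request:
{"op": "drive_tool", "data": {"deltas": [{"fingers":-1,"xyz":[0,0,-0.1],"spin":-0.14},{"fingers":-1,"xyz":[0,0,-0.2],"spin":-0.28},{"fingers":-1,"xyz":[0,0,-0.2],"spin":-0.42},{"fingers":-1,"xyz":[0,0,-0.2],"spin":-0.549},{"fingers":-1,"xyz":[0,0,-0.2],"spin":-0.549},{"fingers":-1,"xyz":[0,0,-0.2],"spin":-0.549},{"fingers":-1,"xyz":[0,0,-0.2],"spin":-0.549}], "force": 60}}

```text
t: 0.8
ee_pos: [234.3, 469.6, 330.9]
ee_rot: [-0.054, 0.999, -0.0, -0.0]
force: [-0.4, 0.1, 0.4]
opening: -0.0
```

```bash
cat >> h.py <<'E'
W=.112; c,s=np.cos(W),np.sin(W); PIV=np.array([553.4,-150.2,115.])
def rel(p):  # world -> control axes about the green pivot
    d=np.array(p)-PIV; return np.array([c*d[0]+s*d[1],-s*d[0]+c*d[1],d[2]])
def show():
    st=ctrl.get_state(); f=st["force"]
    print("t",round(st["t"],2),"rel",rel(st["ee_pos"]).round(1),"F ctl",np.round([c*f[0]+s*f[1],-s*f[0]+c*f[1],f[2]],2),"open",round(st["opening"],1),"rot",st["ee_rot"].round(4))
E
python3 -c "
from h import *
show()"
```

```text
t 0.8 rel [-247.9  651.6  215.9] F ctl [-0.42  0.18  0.4 ] open -0.0 rot [-5.450e-02  9.985e-01 -4.000e-04 -3.000e-04]
```

Request:
{"op": "drive_tool", "data": {"deltas": [{"fingers":-1,"xyz":[-0.2,-0.9,0],"spin":0},{"fingers":-1,"xyz":[-0.2,-0.9,0],"spin":0},{"fingers":-1,"xyz":[-0.2,-0.9,0],"spin":0},{"fingers":-1,"xyz":[-0.2,-0.9,0],"spin":0},{"fingers":-1,"xyz":[-0.2,-0.9,0],"spin":0},{"fingers":-1,"xyz":[-0.2,-0.9,0],"spin":0},{"fingers":-1,"xyz":[-0.2,-0.9,0],"spin":0},{"fingers":-1,"xyz":[-0.2,-0.9,0],"spin":0},{"fingers":-1,"xyz":[-0.2,-0.9,0],"spin":0},{"fingers":-1,"xyz":[-0.2,-0.9,0],"spin":0},{"fingers":-1,"xyz":[-0.2,-0.9,0],"spin":0},{"fingers":-1,"xyz":[-0.2,-0.9,0],"spin":0}]}}

```text
t: 2.0
ee_pos: [383.7, 34.3, 331.1]
ee_rot: [-0.055, 0.998, 0.0, -0.0]
force: [0.0, 0.9, 0.0]
opening: 0.2
```

```bash
python3 -c "
from h import *
show()"
```

```text
t 2.0 rel [-148.   202.3  216.1] F ctl [0.12 0.85 0.02] open 0.2 rot [-5.530e-02  9.985e-01  3.000e-04 -3.000e-04]
```

Request:
{"op": "drive_tool", "data": {"deltas": [{"fingers":-1,"xyz":[-0.17,-0.404,0],"spin":0},{"fingers":-1,"xyz":[-0.17,-0.404,0],"spin":0},{"fingers":-1,"xyz":[-0.17,-0.404,0],"spin":0},{"fingers":-1,"xyz":[-0.17,-0.404,0],"spin":0},{"fingers":-1,"xyz":[-0.17,-0.404,0],"spin":0},{"fingers":-1,"xyz":[-0.17,-0.404,0.07],"spin":0},{"fingers":-1,"xyz":[-0.17,-0.404,0.14],"spin":0},{"fingers":-1,"xyz":[-0.17,-0.404,0.15],"spin":0},{"fingers":-1,"xyz":[-0.17,-0.404,0.15],"spin":0},{"fingers":-1,"xyz":[-0.17,-0.404,0.15],"spin":0}]}}

```text
t: 3.0
ee_pos: [492.1, -156.8, 258.1]
ee_rot: [-0.057, 0.998, -0.0, 0.001]
force: [0.5, 0.4, 0.4]
opening: -0.4
```

Run:
```python
from h import *
show()
a=ctrl.read_camera("scene")[90:210,115:265]; b=ctrl.read_camera("top")[155:275,255:405]
cv2.imwrite("pics/c1.png",cv2.resize(np.hstack([a,b]),None,fx=2.66,fy=2.66,interpolation=2))
```

```text
t 3.0 rel [-61.7   0.3 143.1] F ctl [0.51 0.37 0.44] open -0.4 rot [-5.670e-02  9.984e-01 -5.000e-04  1.000e-03]
```

View pics/c1.png

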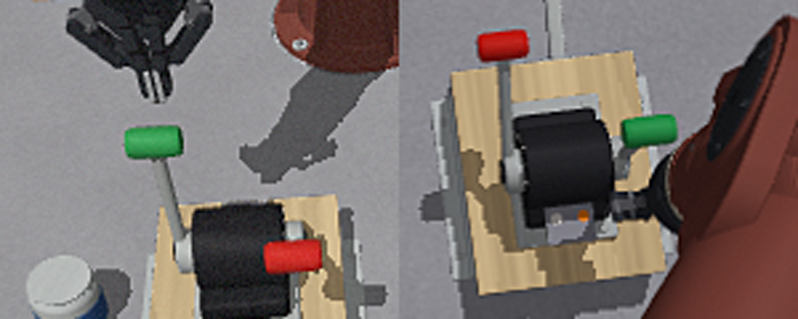

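The left half (scene) shows the fingertips at about (155,100), directly behind the grip at (153,143). In the right half (top) the tips are near (612,205). I'll check this against the projection.

Run:
```python
from h import *
p=ctrl.get_state()["ee_pos"]
for n in("scene","top"): print(n,proj(n,[p]),proj(n,[p+[0,0,60]]))
print("obs scene",115+155/2.66,90+100/2.66,"top",255+(612-399)/2.66,155+205/2.66)
```

```text
scene [[174.88036284 125.62377196]] [[170.01695875 105.5801135 ]]
top [[352.32885558 232.26008468]] [[357.79205147 229.95115787]]
obs scene 173.2706766917293 127.59398496240601 top 335.0751879699248 232.0676691729323
```

Request:
{"op": "drive_tool", "data": {"deltas": [{"fingers":-1,"xyz":[-0.03,0,0],"spin":0},{"fingers":-1,"xyz":[-0.06,0,0],"spin":0},{"fingers":-1,"xyz":[-0.068,0,0],"spin":0},{"fingers":-1,"xyz":[-0.072,0,0],"spin":0},{"fingers":-1,"xyz":[-0.076,0,0],"spin":0},{"fingers":-1,"xyz":[-0.08,0,0],"spin":0},{"fingers":-1,"xyz":[-0.084,0,0],"spin":0},{"fingers":-1,"xyz":[-0.088,0,0],"spin":0},{"fingers":-1,"xyz":[-0.088,0,0],"spin":0}]}}

```text
t: 4.0
ee_pos: [535.0, -152.5, 256.3]
ee_rot: [-0.056, 0.998, 0.0, 0.0]
force: [0.4, 0.7, 0.8]
opening: -0.3
```

```bash
python3 -c "
from h import *
show()"
```

```text
t 4.0 rel [-18.5  -0.3 141.3] F ctl [0.47 0.69 0.84] open -0.3 rot [-0.056   0.9984  0.      0.    ]
```

Not in contact yet, so I'll creep on in 2 mm rows.

Request:
{"op": "drive_tool", "data": {"deltas": [{"fingers":-1,"xyz":[-0.004,0,0],"spin":0},{"fingers":-1,"xyz":[-0.008,0,0],"spin":0},{"fingers":-1,"xyz":[-0.012,0,0],"spin":0},{"fingers":-1,"xyz":[-0.012,0,0],"spin":0}]}}

```text
t: 4.4
ee_pos: [541.0, -151.8, 256.3]
ee_rot: [-0.056, 0.998, -0.0, -0.0]
force: [-0.3, 0.3, 0.8]
opening: -0.0
```

Request:
{"op": "drive_tool", "data": {"deltas": [{"fingers":-1,"xyz":[-0.004,0,0],"spin":0},{"fingers":-1,"xyz":[-0.008,0,0],"spin":0},{"fingers":-1,"xyz":[-0.008,0,0],"spin":0}]}}

```text
t: 4.7
ee_pos: [545.1, -151.4, 256.3]
ee_rot: [-0.056, 0.998, -0.0, 0.0]
force: [-1.5, 0.2, 1.2]
opening: -0.1
```

Request:
{"op": "drive_tool", "data": {"deltas": [{"fingers":-1,"xyz":[-0.004,0,0],"spin":0},{"fingers":-1,"xyz":[-0.008,0,0],"spin":0},{"fingers":-1,"xyz":[-0.008,0,0],"spin":0}]}}

```text
t: 5.0
ee_pos: [549.1, -150.9, 256.2]
ee_rot: [-0.056, 0.998, 0.0, 0.0]
force: [-2.1, 0.2, 1.1]
opening: 0.0
```

Run:
```python
from h import *
show()
a=ctrl.read_camera("scene")[90:210,115:265]; b=ctrl.read_camera("top")[155:275,255:405]
cv2.imwrite("pics/c2.png",cv2.resize(np.hstack([a,b]),None,fx=2.66,fy=2.66,interpolation=2))
```

```text
t 5.0 rel [ -4.3  -0.2 141.2] F ctl [-2.09  0.48  1.12] open 0.0 rot [-5.610e-02  9.984e-01  0.000e+00  1.000e-04]
```

Request:
{"op": "drive_tool", "data": {"deltas": [{"fingers":-1,"xyz":[-0.004,0,0],"spin":0},{"fingers":-1,"xyz":[-0.004,0,0],"spin":0}]}}

```text
t: 5.3
ee_pos: [550.9, -150.7, 256.2]
ee_rot: [-0.056, 0.998, 0.0, -0.0]
force: [-1.1, 0.2, 0.7]
opening: -0.1
```

Request:
{"op": "drive_tool", "data": {"deltas": [{"fingers":-1,"xyz":[-0.004,0,0],"spin":0},{"fingers":-1,"xyz":[-0.004,0,0],"spin":0}]}}

```text
t: 5.5
ee_pos: [553.0, -150.5, 256.2]
ee_rot: [-0.056, 0.998, 0.0, -0.0]
force: [-1.2, 0.2, -0.6]
opening: -0.2
```

Request:
{"op": "drive_tool", "data": {"deltas": [{"fingers":-1,"xyz":[-0.004,0,0],"spin":0},{"fingers":-1,"xyz":[-0.004,0,0],"spin":0}]}}

```text
t: 5.7
ee_pos: [555.0, -150.2, 256.1]
ee_rot: [-0.056, 0.998, 0.0, 0.0]
force: [-0.8, -0.9, -1.4]
opening: 0.1
```

Request:
{"op": "drive_tool", "data": {"deltas": [{"fingers":-1,"xyz":[-0.004,0,0],"spin":0},{"fingers":-1,"xyz":[-0.004,0,0],"spin":0}]}}

```text
t: 5.9
ee_pos: [557.0, -150.0, 256.3]
ee_rot: [-0.056, 0.998, 0.0, 0.0]
force: [-1.9, 0.2, -2.2]
opening: 0.4
```

Request:
{"op": "drive_tool", "data": {"deltas": [{"fingers":-1,"xyz":[-0.004,0,0],"spin":0},{"fingers":-1,"xyz":[-0.004,0,0],"spin":0}]}}

```text
t: 6.1
ee_pos: [559.0, -149.8, 256.3]
ee_rot: [-0.056, 0.998, 0.0, 0.0]
force: [-1.5, -0.2, -0.7]
opening: 0.2
```

Request:
{"op": "drive_tool", "data": {"deltas": [{"fingers":-1,"xyz":[-0.004,0,0],"spin":0},{"fingers":-1,"xyz":[-0.004,0,0],"spin":0}]}}

```text
t: 6.3
ee_pos: [561.0, -149.6, 256.3]
ee_rot: [-0.056, 0.998, 0.0, 0.0]
force: [-0.7, 0.3, 0.6]
opening: -0.2
```

Run:
```python
from h import *
show()
a=ctrl.read_camera("scene")[90:210,115:265]; b=ctrl.read_camera("top")[155:275,255:405]
cv2.imwrite("pics/c3.png",cv2.resize(np.vstack([a,b])[:,:],None,fx=2.5,fy=2.5,interpolation=2) if 0 else cv2.resize(np.hstack([a,b]),None,fx=2.66,fy=2.66,interpolation=2))
```

```text
t 6.3 rel [  7.6  -0.2 141.3] F ctl [-0.63  0.35  0.58] open -0.2 rot [-5.610e-02  9.984e-01  0.000e+00  1.000e-04]
```

View pics/c3.png

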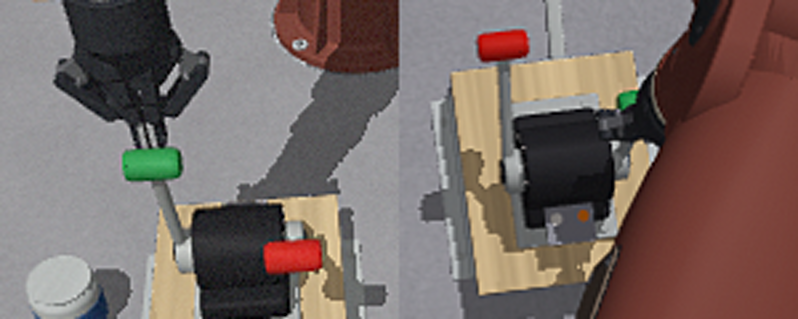

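In the scene half the grip has moved from (153,143) to (152,164), with the tips behind it; in the top half it is mostly hidden by the wrist. I'll turn the green blob's position in the scene picture into an angle.

```bash
cat >> h.py <<'E'
def grip(q): 
    x=150*np.sin(q); return PIV+[c*x,s*x,150*np.cos(q)]
def angle(im,col="g"):
    im=im.astype(int)[100:260,100:280]; b,g,r=im[...,0],im[...,1],im[...,2]
    m=(g>1.6*r)&(g>1.4*b)&(g>50); n,l,st,ce=cv2.connectedComponentsWithStats(m.astype(np.uint8))
    i=1+np.argmax(st[1:,4]); uv=ce[i]+[100,100]
    r=least_squares(lambda q:(proj("scene",[grip(q[0])])-uv)[0],[.3])
    return r.x[0].round(3),uv.round(1),st[i,4],r.fun.round(1)
E
python3 - <<'E'
from h import *
print(angle(cv2.imread("pics/scene0.png"))); print(angle(ctrl.read_camera("scene")))
E
```

```text
(np.float64(0.065), array([172.1, 143.1]), np.int32(233), array([0.3, 0. ]))
(np.float64(0.228), array([171.5, 151.4]), np.int32(244), array([0.4, 0. ]))
```

Request:
{"op": "drive_tool", "data": {"deltas": [{"fingers":-1,"xyz":[-0.005,0,0.002],"spin":0},{"fingers":-1,"xyz":[-0.01,0,0.004],"spin":0},{"fingers":-1,"xyz":[-0.015,0,0.006],"spin":0},{"fingers":-1,"xyz":[-0.02,0,0.008],"spin":0},{"fingers":-1,"xyz":[-0.025,0,0.01],"spin":0},{"fingers":-1,"xyz":[-0.03,0,0.012],"spin":0},{"fingers":-1,"xyz":[-0.035,0,0.014],"spin":0},{"fingers":-1,"xyz":[-0.04,0,0.016],"spin":0},{"fingers":-1,"xyz":[-0.044,0,0.018],"spin":0},{"fingers":-1,"xyz":[-0.044,0,0.018],"spin":0}]}}

```text
t: 7.45
ee_pos: [582.9, -147.1, 247.1]
ee_rot: [-0.056, 0.998, 0.0, 0.0]
force: [-1.1, 0.1, 0.5]
opening: 0.2
```

```bash
python3 -c "
from h import *
show();print(angle(ctrl.read_camera('scene')))"
```

```text
t 7.45 rel [ 29.7  -0.2 132.1] F ctl [-1.05  0.18  0.47] open 0.2 rot [-5.610e-02  9.984e-01  1.000e-04  1.000e-04]
(np.float64(0.38), array([171.4, 160.1]), np.int32(249), array([ 0.3, -0. ]))
```

Request:
{"op": "drive_tool", "data": {"deltas": [{"fingers":-1,"xyz":[-0.004,0,0.001],"spin":0},{"fingers":-1,"xyz":[-0.004,0,0.001],"spin":0}]}}

```text
t: 7.7
ee_pos: [584.6, -146.9, 246.7]
ee_rot: [-0.056, 0.998, 0.0, -0.0]
force: [0.0, -0.8, 0.4]
opening: -0.4
```

Request:
{"op": "drive_tool", "data": {"deltas": [{"fingers":-1,"xyz":[-0.004,0,0.001],"spin":0},{"fingers":-1,"xyz":[-0.004,0,0.001],"spin":0}]}}

```text
t: 7.9
ee_pos: [586.6, -146.7, 246.1]
ee_rot: [-0.056, 0.998, 0.0, -0.0]
force: [-1.4, -0.7, -0.6]
opening: 0.3
```

Request:
{"op": "drive_tool", "data": {"deltas": [{"fingers":-1,"xyz":[-0.004,0,0.002],"spin":0},{"fingers":-1,"xyz":[-0.004,0,0.002],"spin":0}]}}

```text
t: 8.1
ee_pos: [588.9, -146.4, 245.3]
ee_rot: [-0.056, 0.998, 0.0, 0.0]
force: [-1.1, 0.6, -0.9]
opening: -0.2
```

```bash
python3 -c "
from h import *
show();print(angle(ctrl.read_camera('scene')))"
```

```text
t 8.1 rel [ 35.7  -0.2 130.3] F ctl [-0.98  0.73 -0.89] open -0.2 rot [-5.610e-02  9.984e-01  0.000e+00  2.000e-04]
(np.float64(0.421), array([171.5, 162.7]), np.int32(253), array([ 0.3, -0. ]))
```

Request:
{"op": "drive_tool", "data": {"deltas": [{"fingers":-1,"xyz":[-0.004,0,0.002],"spin":0},{"fingers":-1,"xyz":[-0.004,0,0.002],"spin":0}]}}

```text
t: 8.35
ee_pos: [590.8, -146.2, 244.2]
ee_rot: [-0.056, 0.998, -0.0, 0.0]
force: [0.1, -0.3, 0.8]
opening: -0.2
```

```bash
python3 -c "
from h import *
show();print(angle(ctrl.read_camera('scene')))"
```

```text
t 8.35 rel [ 37.7  -0.2 129.2] F ctl [ 0.06 -0.29  0.76] open -0.2 rot [-5.610e-02  9.984e-01 -0.000e+00  2.000e-04]
(np.float64(0.435), array([171.6, 163.5]), np.int32(253), array([ 0.2, -0. ]))
```

Request:
{"op": "drive_tool", "data": {"deltas": [{"fingers":-1,"xyz":[-0.004,0,0.002],"spin":0},{"fingers":-1,"xyz":[-0.008,0,0.004],"spin":0},{"fingers":-1,"xyz":[-0.008,0,0.004],"spin":0}]}}

```text
t: 8.7
ee_pos: [594.8, -145.7, 242.1]
ee_rot: [-0.056, 0.998, 0.0, 0.0]
force: [0.4, -0.4, 0.1]
opening: 0.0
```

```bash
python3 -c "
from h import *
show();print(angle(ctrl.read_camera('scene')))"
```

```text
t 8.7 rel [ 41.6  -0.2 127.1] F ctl [ 0.37 -0.48  0.07] open 0.0 rot [-0.0561  0.9984  0.      0.    ]
(np.float64(0.466), array([171.6, 165.5]), np.int32(252), array([ 0.3, -0. ]))
```

Request:
{"op": "drive_tool", "data": {"deltas": [{"fingers":-1,"xyz":[-0.004,0,0.002],"spin":0},{"fingers":-1,"xyz":[-0.008,0,0.004],"spin":0},{"fingers":-1,"xyz":[-0.008,0,0.004],"spin":0}]}}

```text
t: 9.05
ee_pos: [598.7, -145.3, 240.1]
ee_rot: [-0.056, 0.998, 0.0, 0.0]
force: [0.8, 0.5, 0.1]
opening: -0.4
```

```bash
python3 -c "
from h import *
show();print(angle(ctrl.read_camera('scene')))"
```

```text
t 9.05 rel [ 45.6  -0.2 125.1] F ctl [0.86 0.38 0.1 ] open -0.4 rot [-0.056   0.9984  0.      0.    ]
(np.float64(0.494), array([171.4, 167.2]), np.int32(254), array([ 0.5, -0. ]))
```

Request:
{"op": "drive_tool", "data": {"deltas": [{"fingers":-1,"xyz":[-0.004,0,0.001],"spin":0},{"fingers":-1,"xyz":[-0.006,0,0.002],"spin":0},{"fingers":-1,"xyz":[-0.006,0,0.002],"spin":0}]}}

```text
t: 9.4
ee_pos: [601.5, -145.0, 239.1]
ee_rot: [-0.056, 0.998, 0.0, -0.0]
force: [-1.0, -0.2, -1.3]
opening: -0.0
```

Request:
{"op": "drive_tool", "data": {"deltas": [{"fingers":-1,"xyz":[0.01,0,0],"spin":0},{"fingers":-1,"xyz":[0.01,0,0],"spin":0},{"fingers":-1,"xyz":[0.01,0,0],"spin":0},{"fingers":-1,"xyz":[0.01,0,0],"spin":0},{"fingers":-1,"xyz":[0.01,0,0],"spin":0},{"fingers":-1,"xyz":[0.01,0,0],"spin":0},{"fingers":-1,"xyz":[0.01,0,0],"spin":0},{"fingers":-1,"xyz":[0.01,0,0],"spin":0},{"fingers":-1,"xyz":[0.01,0,0],"spin":0},{"fingers":-1,"xyz":[0.01,0,0],"spin":0},{"fingers":-1,"xyz":[0.01,0,0],"spin":0},{"fingers":-1,"xyz":[0.01,0,0],"spin":0},{"fingers":-1,"xyz":[0.01,0,0],"spin":0},{"fingers":-1,"xyz":[0.01,0,0],"spin":0},{"fingers":-1,"xyz":[0.01,0,0],"spin":0},{"fingers":-1,"xyz":[0.01,0,0],"spin":0}]}}

```text
t: 11.0
ee_pos: [596.5, -145.6, 239.3]
ee_rot: [-0.056, 0.998, -0.0, -0.0]
force: [-0.5, -0.6, -0.4]
opening: 0.1
```

```bash
python3 -c "
from h import *
show();print(angle(ctrl.read_camera('scene')))"
```

```text
t 11.0 rel [ 43.3  -0.2 124.3] F ctl [-0.58 -0.57 -0.38] open 0.1 rot [-0.056   0.9984 -0.     -0.    ]
(np.float64(0.514), array([171.6, 168.6]), np.int32(250), array([ 0.3, -0. ]))
```

Request:
{"op": "drive_tool", "data": {"deltas": [{"fingers":-1,"xyz":[-0.008,0,0.001],"spin":0},{"fingers":-1,"xyz":[-0.013,0,0.003],"spin":0},{"fingers":-1,"xyz":[-0.018,0,0.005],"spin":0},{"fingers":-1,"xyz":[-0.023,0,0.007],"spin":0},{"fingers":-1,"xyz":[-0.026,0,0.008],"spin":0}]}}

```text
t: 11.55
ee_pos: [609.4, -144.1, 234.9]
ee_rot: [-0.056, 0.998, 0.0, -0.0]
force: [-2.4, -0.9, 0.7]
opening: -0.3
```

Request:
{"op": "drive_tool", "data": {"deltas": [{"fingers":-1,"xyz":[-0.004,0,0.001],"spin":0},{"fingers":-1,"xyz":[-0.008,0,0.002],"spin":0}]}}

```text
t: 11.75
ee_pos: [612.5, -143.7, 233.5]
ee_rot: [-0.056, 0.998, 0.0, -0.001]
force: [-6.1, -2.6, -4.5]
opening: 0.5
```

Request:
{"op": "drive_tool", "data": {"deltas": [{"fingers":-1,"xyz":[-0.004,0,0.001],"spin":0},{"fingers":-1,"xyz":[-0.008,0,0.003],"spin":0}]}}

```text
t: 11.95
ee_pos: [616.0, -143.3, 231.7]
ee_rot: [-0.056, 0.998, 0.0, -0.002]
force: [-5.8, -3.0, -4.3]
opening: 0.2
```

Request:
{"op": "drive_tool", "data": {"deltas": [{"fingers":-1,"xyz":[-0.004,0,0.001],"spin":0},{"fingers":-1,"xyz":[-0.008,0,0.003],"spin":0},{"fingers":-1,"xyz":[-0.012,0,0.005],"spin":0}]}}

```text
t: 12.25
ee_pos: [622.1, -142.4, 229.1]
ee_rot: [-0.056, 0.998, 0.0, -0.002]
force: [-5.4, -0.5, -4.1]
opening: -0.1
```

```bash
python3 -c "
from h import *
show();print(angle(ctrl.read_camera('scene')))"
```

```text
t 12.25 rel [6.910e+01 1.000e-01 1.141e+02] F ctl [-5.44  0.14 -4.09] open -0.1 rot [-5.590e-02  9.984e-01  4.000e-04 -1.800e-03]
(np.float64(0.679), array([172. , 179.4]), np.int32(257), array([ 0.5, -0. ]))
```

Request:
{"op": "drive_tool", "data": {"deltas": [{"fingers":-1,"xyz":[-0.004,0,0.003],"spin":0},{"fingers":-1,"xyz":[-0.006,0,0.006],"spin":0}]}}

```text
t: 12.5
ee_pos: [626.5, -142.0, 227.1]
ee_rot: [-0.056, 0.998, 0.0, 0.0]
force: [-2.5, 1.3, -1.6]
opening: 0.3
```

```bash
python3 -c "
from h import *
show();print(angle(ctrl.read_camera('scene')))"
```

```text
t 12.5 rel [ 73.5  -0.  112.1] F ctl [-2.37  1.53 -1.63] open 0.3 rot [-5.610e-02  9.984e-01  2.000e-04  0.000e+00]
(np.float64(0.717), array([172., 182.]), np.int32(253), array([ 0.7, -0. ]))
```

Request:
{"op": "drive_tool", "data": {"deltas": [{"fingers":-1,"xyz":[-0.004,0,0.003],"spin":0},{"fingers":-1,"xyz":[-0.006,0,0.006],"spin":0}]}}

```text
t: 12.75
ee_pos: [629.9, -141.8, 224.5]
ee_rot: [-0.056, 0.998, 0.0, 0.001]
force: [-1.9, -0.3, 0.4]
opening: 0.2
```

```bash
python3 -c "
from h import *
show();print(angle(ctrl.read_camera('scene')))"
```

```text
t 12.75 rel [ 76.9  -0.2 109.5] F ctl [-1.97 -0.08  0.44] open 0.2 rot [-5.610e-02  9.984e-01  0.000e+00  6.000e-04]
(np.float64(0.748), array([172.5, 184. ]), np.int32(254), array([ 0.3, -0. ]))
```

Request:
{"op": "drive_tool", "data": {"deltas": [{"fingers":-1,"xyz":[-0.005,0,0.004],"spin":0},{"fingers":-1,"xyz":[-0.01,0,0.007],"spin":0},{"fingers":-1,"xyz":[-0.016,0,0.011],"spin":0},{"fingers":-1,"xyz":[-0.021,0,0.015],"spin":0},{"fingers":-1,"xyz":[-0.026,0,0.019],"spin":0},{"fingers":-1,"xyz":[-0.031,0,0.024],"spin":0},{"fingers":-1,"xyz":[-0.036,0,0.028],"spin":0},{"fingers":-1,"xyz":[-0.041,0,0.033],"spin":0}]}}

```text
t: 13.6
ee_pos: [649.2, -139.6, 207.2]
ee_rot: [-0.056, 0.998, 0.0, -0.001]
force: [-4.8, 0.3, -3.5]
opening: -0.3
```

Run:
```python
from h import *
show(); im=ctrl.read_camera('scene'); print(angle(im))
cv2.imwrite("pics/c4.png",cv2.resize(im[110:230,115:265],None,fx=5,fy=5,interpolation=2))
```

```text
t 13.6 rel [96.4 -0.2 92.2] F ctl [-4.76  0.85 -3.48] open -0.3 rot [-5.590e-02  9.984e-01  1.000e-04 -8.000e-04]
(np.float64(0.931), array([173.5, 196. ]), np.int32(254), array([ 0.5, -0.1]))
```

View pics/c4.png

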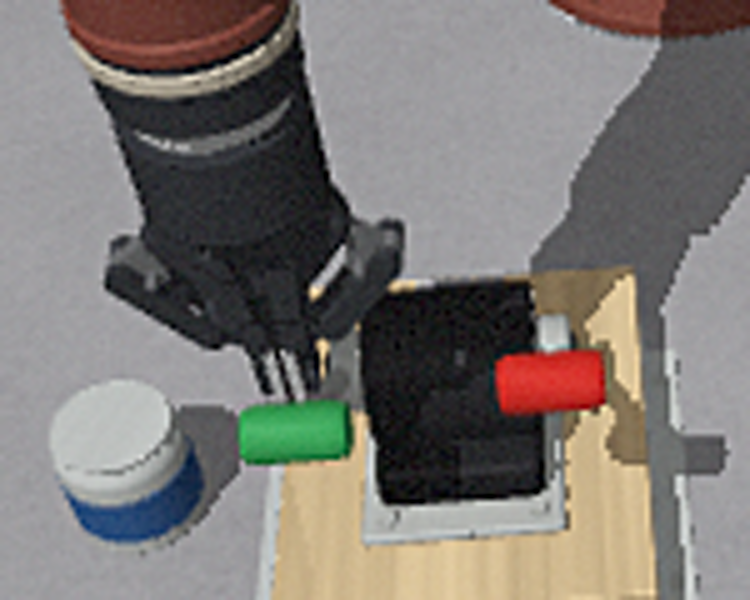

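The grip is at (295,432) in the crop with the shut tips right behind it. The red lever and the tin are untouched. The friction now opposes the push, so I'll set the fingertips higher on the back of the grip, where the push runs along the arc.

Request:
{"op": "drive_tool", "data": {"deltas": [{"fingers":-1,"xyz":[0.008,0,0],"spin":0},{"fingers":-1,"xyz":[0.008,0,-0.02],"spin":0},{"fingers":-1,"xyz":[0.008,0,-0.02],"spin":0},{"fingers":-1,"xyz":[-0.005,0,-0.02],"spin":0},{"fingers":-1,"xyz":[-0.008,0,-0.014],"spin":0},{"fingers":-1,"xyz":[-0.011,0,-0.009],"spin":0},{"fingers":-1,"xyz":[-0.014,0,-0.004],"spin":0},{"fingers":-1,"xyz":[-0.017,0,0.002],"spin":0}]}}

```text
t: 14.45
ee_pos: [658.2, -138.6, 206.4]
ee_rot: [-0.056, 0.998, 0.0, -0.0]
force: [-0.1, 0.2, 1.2]
opening: 0.1
```

```bash
python3 -c "
from h import *
show();print(angle(ctrl.read_camera('scene')))"
```

```text
t 14.45 rel [105.4  -0.2  91.4] F ctl [-0.08  0.2   1.16] open 0.1 rot [-5.600e-02  9.984e-01  1.000e-04 -1.000e-04]
(np.float64(0.995), array([173.8, 200.1]), np.int32(253), array([ 0.6, -0.1]))
```

Request:
{"op": "drive_tool", "data": {"deltas": [{"fingers":-1,"xyz":[-0.003,0,0.005],"spin":0},{"fingers":-1,"xyz":[-0.005,0,0.01],"spin":0}]}}

```text
t: 14.7
ee_pos: [660.7, -138.3, 201.6]
ee_rot: [-0.056, 0.998, 0.0, 0.0]
force: [0.6, -1.1, 1.7]
opening: -0.1
```

```bash
python3 -c "
from h import *
show();print(angle(ctrl.read_camera('scene')))"
```

```text
t 14.7 rel [108.   -0.2  86.6] F ctl [ 0.48 -1.18  1.66] open -0.1 rot [-0.056   0.9984  0.      0.    ]
(np.float64(1.032), array([174.2, 202.4]), np.int32(243), array([ 0.6, -0.1]))
```

Request:
{"op": "drive_tool", "data": {"deltas": [{"fingers":-1,"xyz":[-0.002,0,0.004],"spin":0},{"fingers":-1,"xyz":[-0.004,0,0.008],"spin":0}]}}

```text
t: 14.95
ee_pos: [662.7, -138.1, 197.8]
ee_rot: [-0.056, 0.998, -0.0, 0.0]
force: [-0.0, 0.6, 0.7]
opening: 0.2
```

Request:
{"op": "drive_tool", "data": {"deltas": [{"fingers":-1,"xyz":[-0.002,0,0.004],"spin":0},{"fingers":-1,"xyz":[-0.002,0,0.004],"spin":0}]}}

```text
t: 15.15
ee_pos: [663.5, -138.0, 195.4]
ee_rot: [-0.056, 0.998, 0.0, -0.0]
force: [-0.4, 0.6, 0.1]
opening: -0.1
```

Request:
{"op": "drive_tool", "data": {"deltas": [{"fingers":-1,"xyz":[-0.002,0,0.004],"spin":0},{"fingers":-1,"xyz":[-0.002,0,0.004],"spin":0}]}}

```text
t: 15.35
ee_pos: [664.5, -137.9, 193.5]
ee_rot: [-0.056, 0.998, 0.0, -0.0]
force: [0.3, -0.5, -0.6]
opening: -0.3
```

```bash
python3 -c "
from h import *
show();print(angle(ctrl.read_camera('scene')))"
```

```text
t 15.35 rel [111.8  -0.2  78.5] F ctl [ 0.26 -0.49 -0.6 ] open -0.3 rot [-5.600e-02  9.984e-01  1.000e-04 -2.000e-04]
(np.float64(1.091), array([174.5, 206.1]), np.int32(248), array([ 0.8, -0.1]))
```

Request:
{"op": "drive_tool", "data": {"deltas": [{"fingers":-1,"xyz":[-0.001,0,0.003],"spin":0},{"fingers":-1,"xyz":[-0.001,0,0.003],"spin":0}]}}

```text
t: 15.6
ee_pos: [665.1, -137.9, 192.2]
ee_rot: [-0.056, 0.998, 0.0, -0.0]
force: [-0.3, -0.3, 0.3]
opening: 0.2
```

Request:
{"op": "drive_tool", "data": {"deltas": [{"fingers":-1,"xyz":[-0.001,0,0.003],"spin":0},{"fingers":-1,"xyz":[-0.001,0,0.003],"spin":0}]}}

```text
t: 15.8
ee_pos: [665.5, -137.8, 190.6]
ee_rot: [-0.056, 0.998, 0.0, -0.0]
force: [0.5, -0.7, -0.2]
opening: 0.2
```

Request:
{"op": "drive_tool", "data": {"deltas": [{"fingers":-1,"xyz":[-0.001,0,0.003],"spin":0},{"fingers":-1,"xyz":[-0.001,0,0.003],"spin":0}]}}

```text
t: 16.0
ee_pos: [666.0, -137.7, 189.1]
ee_rot: [-0.056, 0.998, 0.0, -0.0]
force: [-1.2, -0.6, 0.1]
opening: 0.1
```

```bash
python3 -c "
from h import *
show();print(angle(ctrl.read_camera('scene')))"
```

```text
t 16.0 rel [113.3  -0.2  74.1] F ctl [-1.24 -0.48  0.14] open 0.1 rot [-5.600e-02  9.984e-01  0.000e+00 -1.000e-04]
(np.float64(1.119), array([174.9, 207.7]), np.int32(244), array([ 0.7, -0.1]))
```

Request:
{"op": "drive_tool", "data": {"deltas": [{"fingers":-1,"xyz":[-0.001,0,0.003],"spin":0},{"fingers":-1,"xyz":[-0.001,0,0.003],"spin":0}]}}

```text
t: 16.25
ee_pos: [666.6, -137.7, 188.0]
ee_rot: [-0.056, 0.998, -0.0, 0.0]
force: [-1.2, -0.5, 3.0]
opening: 0.0
```

Request:
{"op": "drive_tool", "data": {"deltas": [{"fingers":-1,"xyz":[-0.001,0,0.003],"spin":0},{"fingers":-1,"xyz":[-0.001,0,0.003],"spin":0}]}}

```text
t: 16.45
ee_pos: [666.8, -137.7, 187.6]
ee_rot: [-0.056, 0.998, -0.0, 0.0]
force: [-5.5, 0.5, 11.1]
opening: -0.1
```

```bash
python3 -c "
from h import *
show();print(angle(ctrl.read_camera('scene')))"
```

```text
t 16.45 rel [114.1  -0.3  72.6] F ctl [-5.44  1.09 11.09] open -0.1 rot [-5.600e-02  9.984e-01 -3.000e-04  2.000e-04]
(np.float64(1.126), array([174.8, 208.1]), np.int32(243), array([ 0.8, -0.1]))
```

The force rises to about 12 N along the arc and the lever has stopped, so it is against its stop. I'll back off along the line of the push.

Request:
{"op": "drive_tool", "data": {"deltas": [{"fingers":-1,"xyz":[0.003,0,-0.006],"spin":0},{"fingers":-1,"xyz":[0.01,0,-0.02],"spin":0},{"fingers":-1,"xyz":[0.04,0,-0.06],"spin":0},{"fingers":-1,"xyz":[0.08,0,-0.15],"spin":0},{"fingers":-1,"xyz":[0.15,0,-0.2],"spin":0},{"fingers":-1,"xyz":[0.24,0,-0.24],"spin":0},{"fingers":-1,"xyz":[0.3,0,-0.25],"spin":0},{"fingers":-1,"xyz":[0.3,0,-0.25],"spin":0},{"fingers":-1,"xyz":[0.3,0,-0.25],"spin":0}]}}

```text
t: 17.4
ee_pos: [518.0, -154.6, 312.0]
ee_rot: [-0.056, 0.998, -0.0, 0.001]
force: [0.6, -0.8, 0.4]
opening: -0.1
```

Run:
```python
from h import *
show(); im=ctrl.read_camera('scene'); print(angle(im))
cv2.imwrite("pics/c5.png",im)
```

```text
t 17.4 rel [-35.7  -0.4 197. ] F ctl [ 0.54 -0.9   0.44] open -0.1 rot [-5.570e-02  9.984e-01 -3.000e-04  7.000e-04]
(np.float64(1.127), array([174.7, 208.2]), np.int32(242), array([ 0.9, -0.1]))
```

View pics/c5.png

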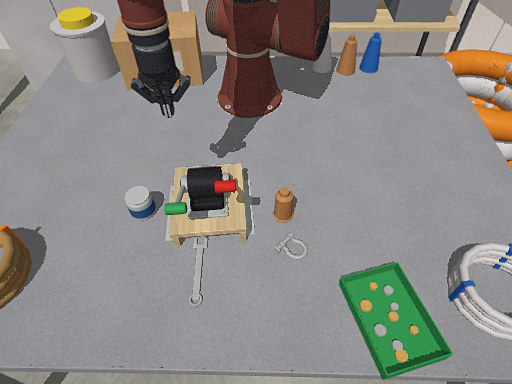

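The green grip is at (175,208), unchanged since I backed off. The red grip at (225,186), tin, spool, shackle and spanner are where they started, and the arm is clear.

```bash
python3 -c "
from bench import ctrl
print(ctrl.job_done())"
```

```text
the job is handed in; nothing more can be done
None
```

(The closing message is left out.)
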